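# Clamp a power board in the screw-driven board holder

## Task

Get the power board ready for soldering: pick it up by its heat sink and lay it flat on the two rest rails of the board holder, centred across them, with its 90 mm length reaching from jaw to jaw; set it down, do not drop it. Let go of it, then wind the handwheel clockwise until the moving jaw comes up against the stop collars on the guide rods, so that the board is held square between both jaws. Leave the other things on the bench where they are.

Things in the scene. Friction and masses are not known exactly. Their poses are not given: they have to be found in the camera images.
- holder: Aluminium board holder bolted to the bench: 190 mm wide (own x), 215 mm long (own y), 104 mm high. Origin on the bench under its middle, z up. Own y runs along the screw from the handwheel end (-y) to the fixed jaw (+y), whose rubber face is at y = +75 mm. Both jaws 188 mm wide, tops 104 mm high. Upright end plate at y = -87 to -105 mm, 104 mm high.
- seat (a point): Middle of the place where the board lies, level with the tops of the two rest rails, 70 mm above the bench (holder x = 0, y = +30 mm). The rails are 8 mm thick, run along y at x = +-44 mm, from under the moving jaw to the fixed jaw. The clamped board's middle comes to y = +30.5 mm. Axes as the holder's.
- stop_collar (a point): Face of the stop collar on the +x guide rod, where the moving jaw meets it: holder x = +78, y = -17 mm, 85 mm high (3 mm behind the rubber face then). A like collar is on the rod at x = -78 mm. Dark rings, 27 mm diameter, 14 mm long (towards +y), on 14 mm steel rods.
- jaw (a joint): Moving jaw, travel in m along the holder's +y: 0 fully open (113 mm between the rubber faces), 0.024 against the stop collars (89 mm, so the rubber presses a 90 mm board lightly). Starts 98 to 109 mm open. Driven only by the handwheel, self-locking; closing, it pushes a loose board along the rails to the fixed jaw and squares it.
- jaw_face (a point): Middle of the moving jaw's rubber face, 72 mm above the bench; it moves with the jaw from holder y = -38 mm (fully open) to y = -14 mm (at the stop).
- wheel_hub (a point): Centre of the handwheel, on its axis: holder x = 0, y = -126 mm, 85 mm above the bench. Upright dark wheel with three spokes, 104 mm over the rim, rim 12 mm thick. It turns about the holder's y axis and stays at this place. Axes as the holder's.
- wheel (a joint): Handwheel angle, rad: 0 (jaw fully open) to 25.13 (four turns, jaw at the stop; the wheel comes up hard). Grows clockwise seen from the handle end, looking along +y; a turn moves the jaw 6 mm. Stiff, about 0.14 N m (4 N at the handle); stays where left, but for 0.3 rad of spring-back from the stop. At angle a the handle's axis is at holder x = 38 mm * sin(a), z = 85 mm + 38 mm * cos(a).
- crank_grip (a point): Point to hold on the wheel's black handle, on its axis at holder y = -178 mm, 46 mm out from the rim's outer side. The handle is a level bar, 22 mm diameter, 72 mm long, from y = -136 to -208 mm, 38 mm off the wheel's axis; it spins freely on its pin, so a hand goes round without twisting. Its own axes turn and mean nothing.
- board_center (a point): Centre of the power board's heat sink, 26 mm above the board's underside. Board 110 (own x) by 90 (own y) by 3.2 mm, 0.3 kg, flat, z up. The bare finned heat sink on its middle: 28 mm thick (x), 60 long (y), top 43 mm above the underside. Other parts, up to 31 mm high, stand only at the corners; the strip within 18 mm of the x axis is free for fingers. In the holder either way round.
- iron_stand: Soldering iron in its stand, black base 90 x 150 mm, beyond the holder. Origin under its middle. Bystander.
- solder_reel: Reel of solder, 62 mm diameter, 50 mm high. Origin under its middle. Bystander.
- screwdriver: Screwdriver lying on the bench, 200 mm long. Bystander.
- bare_board: Bare strip board, 100 x 60 x 5 mm, lying on the bench. Origin under its middle. Bystander.
Things that resemble listed ones, but are neither listed nor needed, are in the scene too. There is more than one size of the part that bears board_center; the job needs the largest.

How it is judged:
On the way, in this order (a step that is already met when the one before it is completed fails the run):
1. the board lies flat on both rest rails between the jaws, lengthwise, and has been let go (x of board_center in the frame of holder between -0.012 and 0.012 m and z of board_center in the frame of holder between 0.0925 and 0.0985 m and angle between board_center's own z axis and vertical below 0.05 rad and y of board_center in the frame of holder between 0.01 and 0.035 m and angle between the y axis of board_center and the y axis of holder, either way round below 0.2 rad and contact force between the fingers and board below 0.1 N), for 0.2 s.
2. the moving jaw has been wound against the stop collars with the board between the jaws (value of joint jaw above 0.0231 m and x of board_center in the frame of holder between -0.012 and 0.012 m and z of board_center in the frame of holder between 0.0925 and 0.0985 m and angle between board_center's own z axis and vertical below 0.05 rad and y of board_center in the frame of holder between 0.027 and 0.035 m and angle between the y axis of board_center and the y axis of holder, either way round below 0.06 rad), for 0.2 s.
At the end, for the whole second after the job is handed in: The moving jaw is within 0.9 mm of the stop collars; the board lies flat on both rest rails (height within 3 mm, tilt under 0.05 rad), centred across them within 12 mm, square to the jaws within 0.06 rad, touching both jaws, released and at rest (all of step 2 and contact force between the fingers and board below 0.1 N and linear speed of board below 0.02 m/s).
It fails at once if the board is dropped: it falls free faster than 0.6 m/s (linear speed of board above 0.6 m/s and contact force between the fingers and board below 0.1 N).
It fails at once if the soldering iron stand is moved more than 30 mm (distance of iron_stand from where it was at the start of the episode above 0.03 m).
It fails at once if the solder reel is moved more than 30 mm (distance of solder_reel from where it was at the start of the episode above 0.03 m).
It fails at once if the screwdriver is moved more than 30 mm (distance of screwdriver from where it was at the start of the episode above 0.03 m).
It fails at once if the bare board is moved more than 30 mm (distance of bare_board from where it was at the start of the episode above 0.03 m).
It also fails if it takes over 67 s, if anything falls off the work surface, if the arm or the gripper's body presses on something with over 40 N, if the wrist force passes 120 N, or if a joint passes its speed limit or range.

## Robot

A 6-joint arm with a two-finger parallel gripper is mounted at the origin on the work surface. World frame = base frame: x ahead of the robot, y to its left, z up, the work surface at z = 0. Lengths are in m, angles in rad, forces in N, time in s.
With the tool pointing down it reaches from about 0.375 to 0.9 m from the base axis. Payload 3.1 kg.
Tool frame: the origin (TCP) lies midway between the tips of the shut fingers; the grasp point (between the pads) lies 19 mm behind it; y points along the fingers, x is the direction in which the jaws open and shut, and the axes are right-handed (so a half turn about y gives the same grasp; the last joint's range is limited). The gripper opens to 85 mm and grips with 20 to 120 N. Pads are 22 mm wide; open, the fingers measure 114 mm over their backs; the gripper's body (76 mm by 85 mm) begins 54 mm behind the grasp point. The pads swing forward as they close: fully open they stand 13 mm farther back than shut.
Start: joints at [-1.5, 0.527, 1.433, -0, 1.181, -0.178], TCP at [0.154, -0.606, 0.206] pointing down, gripper open.
Joint ranges: [-3.08, 3.08], [-0.75, 2.2], [0.22, 2.44], [-1.43, 4.57], [0, 2.65], [-2.85, 2.85]. Speed limits (rad/s): [2.79, 2.79, 3.14, 3.14, 3.14, 3.14].

## Interface

Orientations are given as a unit quaternion [x, y, z, w].
In Python, from plant import readout, snapshot, camera_params, ctrl, regions_of, tip_of gives the robot as it stands.
- The arm moves only by the shell command python3 -m handwheel 'ROWS'. ROWS is JSON, a list of rows, each an object with "fingers": the opening in per cent of the stroke, from 0 (shut) to 100 (fully open); "linear": the shift along the world's x, y, z in cm, a list of three; "turn": the turn about the world's z in rad. In form: [{"fingers": fingers, "linear": [tx, ty, tz], "turn": turn}, ...]. A call has 1 to 8 rows; each row is the pose to reach, as a shift and turn from the pose commanded when the call began; what a row does not reach only later rows make up. A row lasts 1/12 s, in which the tool goes at most 41.7 mm and 7.16 degrees, less where a joint would pass 70% of its speed; a pose out of reach is approached as far as the arm can. A call with a gripper value outside its range is refused whole. The fingers move at their own pace and stop on an object; the grip force is fixed at half the most. Time passes only in rows, so rows that repeat a pose let the fingers close. It gives the time, the measured TCP pose, the force and the opening at its end, in the units of the state.
- readout.read_state(): the state, without advancing time (a new reading comes with each control period).
- snapshot(name): name is "side" or "top" or "wrist"; returns the picture (400x640x3 uint8, red, green, blue); there is no depth.
- camera_params(name): a dict with "intrinsics" (3x3 intrinsics, pixels), "dist_coeffs" ([k1, k2, p1, p2, k3] as OpenCV has them; the pictures are not rectified), "world_from_camera" (4x4, takes a point from camera to world coordinates). Camera axes: x right, y down, z forward; pixel columns grow to the right and rows downward; lengths in m; the calibration is good to about 2 mm. A picture is of the moment at which its call begins: read the wrist's pose just before it. camera_params takes no time and is no camera call; for the wrist camera it gives the pose at the moment of the call.
- ctrl.job_done(): hands the job in, once; it reports no verdict.
Trained networks look in the newest picture that a camera, given by its name, has taken for a name from the list of things; names that differ only in an ending like _2 or _b are one class to them, and where a whole thing is asked for, a point or a joint stands for the part that bears it (a point fixed in the world has none). Each returns a list of dicts, best first, with "p" (0 to 1); they miss things now and then, are a little off and sometimes report something else, mostly with a low value. They report only what shows in the picture. A call takes as long as a camera call. They do not tell look-alikes from the thing itself.
- regions_of(camera, label): "pixels" (400x640 bool, what is visible of it).
- tip_of(camera, label): "location" ([x, y, z] in m, in the coordinates of the camera as it stood for that picture, good to about 4 mm: a listed point, or the origin of a listed thing).
The state is a dict: "clock": time; "qpos": joint angles; "qvel": joint speeds; "joint_torque": joint torques, N m; "position": TCP position; "orientation": TCP orientation; "contact_force": force on the tool from outside, world axes, zero at the start; "torque": the same for the moment, N m; "finger_gap": opening from 0.0 (shut) to 1.0 (fully open).
Only numpy, scipy, OpenCV 4.12 (cv2) and the standard library are available. Lean on these libraries where they do the work, as an engineer would, in place of code of your own. Each camera call takes 0.05 s, during which the arm holds its last target. There are 200 camera calls.

## Working session

There is one attempt and no reset: what is moved stays moved. The work goes in short steps, Python scripts to look and compute and a shell command to move; the robot and the scene stay as the last step left them, time stands still between calls to the robot, and variables do not carry over. Pictures are saved under pics/ and viewed, about 8 in all and at most 12, crops included, and the job is handed in when it is done.

```bash
mkdir -p pics; ls; cat > h.py <<'E'
import numpy as np, cv2
from plant import readout, snapshot, camera_params, ctrl, regions_of, tip_of
def w(cam,p,P=None):
    T=np.array((P or camera_params(cam))["world_from_camera"]); return T[:3,:3]@np.array(p)+T[:3,3]
def px(cam,pw):
    P=camera_params(cam);T=np.linalg.inv(np.array(P["world_from_camera"]))
    r,_=cv2.projectPoints(np.array(pw,float).reshape(-1,1,3),cv2.Rodrigues(T[:3,:3])[0],T[:3,3],np.array(P["intrinsics"]),np.array(P["dist_coeffs"]));return r.reshape(-1,2)
def save(n,im,s=1): cv2.imwrite(f"pics/{n}.png",cv2.resize(im[:,:,::-1],None,fx=s,fy=s,interpolation=cv2.INTER_CUBIC))
def tips(cam,labels):
    for l in labels:
        for d in tip_of(cam,l)[:5]:
            q=w(cam,d["location"]); print(cam,l,round(d["p"],2),q.round(3),px(cam,q)[0].round())
E
python3 - <<'E'
from h import *
a=snapshot("side");b=snapshot("top")
cv2.imwrite("pics/a.png",np.vstack([a,b])[:,:,::-1])
for c in("side","top"):
    tips(c,["holder","seat","stop_collar","jaw_face","wheel_hub","crank_grip","board_center","iron_stand","solder_reel","screwdriver","bare_board"])
    print(c, np.array(camera_params(c)["world_from_camera"]).round(2).tolist())
s=readout.read_state();print(s["clock"],s["position"],s["orientation"],s["contact_force"])
import cv2
im=cv2.imread("pics/a.png");cv2.imwrite("pics/a1.png",cv2.resize(im,(480,600),interpolation=cv2.INTER_AREA))
save("side",a,1.25);save("top",b,1.25)
E
```

```text
pics
side holder 0.9 [ 0.551  0.017 -0.002] [334. 227.]
side seat 0.62 [0.556 0.049 0.069] [328. 215.]
side stop_collar 0.61 [ 0.627 -0.01   0.085] [315. 195.]
side jaw_face 0.59 [ 0.549 -0.013  0.075] [338. 203.]
side wheel_hub 0.57 [ 0.536 -0.108  0.084] [353. 186.]
side crank_grip 0.53 [ 0.51  -0.157  0.112] [366. 173.]
side board_center 0.89 [0.398 0.221 0.024] [357. 282.]
side board_center 0.79 [0.566 0.477 0.02 ] [250. 338.]
side iron_stand 0.75 [ 0.766  0.108 -0.002] [261. 226.]
side solder_reel 0.51 [ 0.38  -0.377 -0.001] [416. 177.]
side screwdriver 0.77 [0.712 0.336 0.001] [233. 281.]
side bare_board 0.55 [ 0.634 -0.403  0.001] [355. 159.]
side [[-0.91, -0.24, 0.34, 0.2], [-0.42, 0.55, -0.73, 0.88], [-0.01, -0.8, -0.6, 0.8], [0.0, 0.0, 0.0, 1.0]]
top holder 0.61 [ 0.558  0.018 -0.002] [323. 206.]
top seat 0.71 [0.556 0.046 0.072] [313. 204.]
top seat 0.54 [ 0.624 -0.008  0.082] [334. 178.]
top stop_collar 0.66 [ 0.624 -0.007  0.083] [334. 178.]
top jaw_face 0.72 [ 0.548 -0.007  0.065] [333. 208.]
top wheel_hub 0.83 [ 0.537 -0.104  0.082] [371. 212.]
top crank_grip 0.53 [ 0.512 -0.157  0.113] [394. 222.]
top board_center 0.94 [0.519 0.334 0.024] [207. 216.]
top board_center 0.89 [0.397 0.224 0.012] [246. 263.]
top board_center 0.76 [0.565 0.478 0.014] [158. 199.]
top iron_stand 0.56 [ 0.767  0.105 -0.001] [294. 133.]
top solder_reel 0.77 [ 0.387 -0.372  0.002] [463. 271.]
top screwdriver 0.89 [ 0.71   0.337 -0.003] [212. 151.]
top bare_board 0.63 [ 0.639 -0.393 -0.   ] [468. 181.]
top bare_board 0.32 [0.518 0.337 0.026] [206. 217.]
top [[0.02, -0.99, 0.13, 0.44], [-1.0, -0.02, -0.0, 0.04], [0.0, -0.13, -0.99, 1.07], [0.0, 0.0, 0.0, 1.0]]
1.2 [ 0.15392228 -0.6057064   0.20550424] [-0.55816279  0.4341101  -0.43409241  0.55818142] [0.23587196 0.34509069 0.02070218]
```

View pics/side.png

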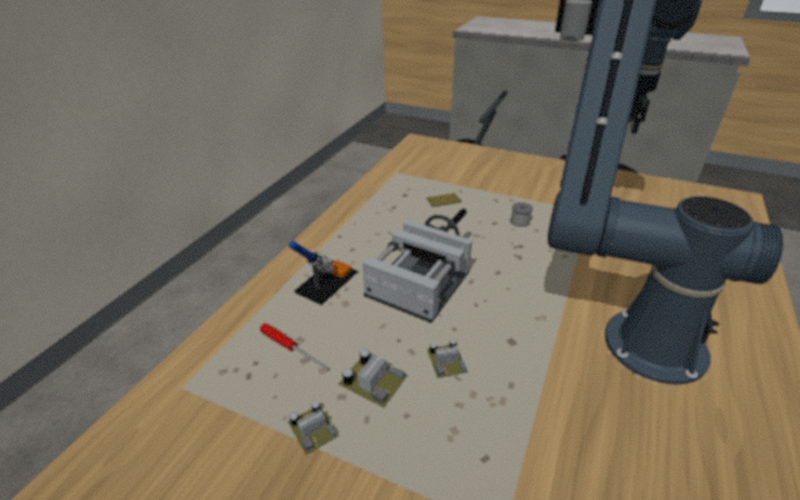

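View pics/top.png

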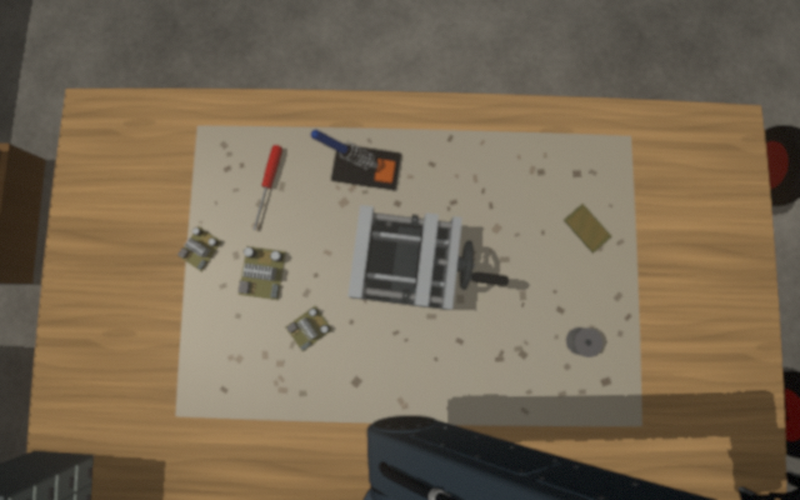

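The side picture (1.25× scale) shows three look-alike boards, at about (373,378) for the biggest, (447,358) and (314,426). In the top picture they are at (263,271), (309,327) and (200,248). The board with the corner parts at top (263,271), original px (210,217), is clearly the largest. Its world position is about (0.519, 0.334), and its heat sink runs roughly along world y. The holder is at about (0.556, 0.018), yaw about -0.126, with the handle towards -y. I'll move above the big board first.

```bash
python3 -m handwheel '[{"fingers":100,"linear":[28,28,8],"turn":1.0},{"fingers":100,"linear":[28,28,8],"turn":1.0},{"fingers":100,"linear":[28,28,8],"turn":1.0},{"fingers":100,"linear":[28,28,8],"turn":1.0},{"fingers":100,"linear":[28,28,8],"turn":1.0},{"fingers":100,"linear":[28,28,8],"turn":1.0},{"fingers":100,"linear":[28,28,8],"turn":1.0},{"fingers":100,"linear":[28,28,8],"turn":1.0}]'
```

```text
clock: 1.87
position: [0.3861, -0.3731, 0.2721]
orientation: [0.698, -0.111, 0.111, -0.698]
contact_force: [-0.2, -0.0, -0.6]
finger_gap: 0.996
```

```bash
python3 -m handwheel '[{"fingers":100,"linear":[11,68,1],"turn":0.3},{"fingers":100,"linear":[11,68,1],"turn":0.3},{"fingers":100,"linear":[11,68,1],"turn":0.3},{"fingers":100,"linear":[11,68,1],"turn":0.3},{"fingers":100,"linear":[11,68,1],"turn":0.3},{"fingers":100,"linear":[11,68,1],"turn":0.3},{"fingers":100,"linear":[11,68,1],"turn":0.3},{"fingers":100,"linear":[11,68,1],"turn":0.3}]'
python3 - <<'E'
from h import *
a=snapshot("wrist"); save("w0",a)
tips("wrist",["holder","seat","jaw_face","wheel_hub","crank_grip","stop_collar"])
print(np.array(camera_params("wrist")["world_from_camera"]).round(3).tolist())
E
```

```text
clock: 2.53
position: [0.4381, -0.0437, 0.2767]
orientation: [0.707, -0.008, 0.008, -0.707]
contact_force: [1.5, -0.4, -0.6]
finger_gap: 0.997
wrist holder 0.6 [ 0.551 -0.006  0.07 ] [429. 129.]
wrist holder 0.59 [0.547 0.023 0.004] [411. 101.]
wrist seat 0.86 [0.553 0.051 0.07 ] [435.  68.]
wrist jaw_face 0.78 [ 0.552 -0.011  0.07 ] [429. 128.]
wrist wheel_hub 0.78 [ 0.54  -0.111  0.086] [417. 223.]
wrist crank_grip 0.9 [ 0.51  -0.156  0.113] [392. 273.]
wrist stop_collar 0.69 [ 0.629 -0.012  0.088] [512. 126.]
wrist stop_collar 0.64 [ 0.551 -0.011  0.069] [428. 126.]
[[1.0, -0.023, -0.007, 0.44], [-0.024, -0.963, -0.269, 0.021], [-0.0, 0.269, -0.963, 0.445], [0.0, 0.0, 0.0, 1.0]]
```

```bash
python3 -m handwheel '[{"fingers":100,"linear":[8,38,-2],"turn":0},{"fingers":100,"linear":[8,38,-2],"turn":0},{"fingers":100,"linear":[8,38,-2],"turn":0},{"fingers":100,"linear":[8,38,-2],"turn":0},{"fingers":100,"linear":[8,38,-2],"turn":0},{"fingers":100,"linear":[8,38,-2],"turn":0},{"fingers":100,"linear":[8,38,-2],"turn":0},{"fingers":100,"linear":[8,38,-2],"turn":0}]'
cat > bd.py <<'E'
from h import *
import sys
a=snapshot("wrist")
tips("wrist",["board_center"])
P=camera_params("wrist");K=np.array(P["intrinsics"]);D=np.array(P["dist_coeffs"]);T=np.array(P["world_from_camera"])
def plane(pts,z):
    n=cv2.undistortPoints(np.array(pts,float).reshape(-1,1,2),K,D).reshape(-1,2)
    r=np.c_[n,np.ones(len(n))]@T[:3,:3].T
    return T[:3,3]+r*((z-T[2,3])/r[:,2])[:,None]
for d in regions_of("wrist","board_center"):
    m=d["pixels"].astype(np.uint8)
    c=max(cv2.findContours(m,0,1)[0],key=cv2.contourArea)
    q=plane(c.reshape(-1,2),0.003)[:,:2]
    r=cv2.minAreaRect((q*1000).astype(np.float32))
    print(round(d["p"],2),np.round(r[0],1),np.round(r[1],1),round(r[2],1), cv2.boundingRect(c))
save(sys.argv[1],a)
E
python3 bd.py w1
```

```text
clock: 3.55
position: [0.5082, 0.2801, 0.2589]
orientation: [0.707, -0.009, 0.009, -0.707]
contact_force: [1.0, 0.2, -0.3]
finger_gap: 0.998
wrist board_center 0.68 [0.397 0.231 0.017] [230. 203.]
wrist board_center 0.62 [0.516 0.34  0.021] [326. 108.]
0.95 [397.8 226.8] [74.3 82.1] 37.6 (194, 161, 82, 80)
0.78 [518.3 338.9] [ 90.8 110.8] 83.8 (279, 64, 100, 88)
0.58 [577.2 443.9] [14.7 35.6] 88.8 (365, 0, 34, 16)
```

View pics/w1.png

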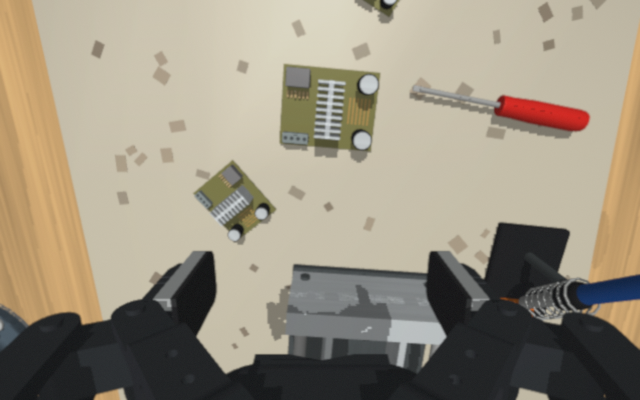

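The board at pixel (330,108) measures 111 × 91 mm, so it is the largest. The look-alikes are (235,200) and one at the top edge (380,3), both smaller. Its corners are at about (284,65), (380,72), (373,151) and (280,145), and the heat sink runs vertically in the picture. I'll work out the yaw from those corners.

```bash
python3 - <<'E'
from h import *
P=camera_params("wrist");K=np.array(P["intrinsics"]);D=np.array(P["dist_coeffs"]);T=np.array(P["world_from_camera"])
g=cv2.cvtColor(cv2.imread("pics/w1.png"),cv2.COLOR_BGR2GRAY)
c=np.float32([[284,65],[380,72],[373,151],[280,145]]).reshape(-1,1,2)
n=cv2.undistortPoints(c,K,D).reshape(-1,2)
r=np.c_[n,np.ones(4)]@T[:3,:3].T; q=(T[:3,3]+r*((.003-T[2,3])/r[:,2])[:,None])[:,:2]
print(q.round(4),q.mean(0)); 
for i,j in((0,1),(3,2),(3,0),(2,1)):
    d=q[j]-q[i];print(np.hypot(*d).round(4),np.arctan2(d[1],d[0]).round(3))
print(readout.read_state()["position"])
E
```

```text
[[0.468  0.384 ]
 [0.5764 0.3743]
 [0.5702 0.2846]
 [0.4588 0.2941]] [0.51836358 0.3342778 ]
0.1088 -0.089
0.1118 -0.085
0.0904 1.469
0.0899 1.502
[0.5079307  0.28073588 0.25828879]
```

```bash
python3 -m handwheel '[{"fingers":100,"linear":[1.0,5.4,-3],"turn":-0.063},{"fingers":100,"linear":[1.0,5.4,-6],"turn":-0.063},{"fingers":100,"linear":[1.0,5.4,-9],"turn":-0.063},{"fingers":100,"linear":[1.0,5.4,-12],"turn":-0.063},{"fingers":100,"linear":[1.0,5.4,-13],"turn":-0.063},{"fingers":100,"linear":[1.0,5.4,-13],"turn":-0.063},{"fingers":100,"linear":[1.0,5.4,-13],"turn":-0.063}]'
python3 bd.py w2
python3 -c "
from h import *
from scipy.spatial.transform import Rotation as R
s=readout.read_state();print(s['position'],R.from_quat(s['orientation']).as_matrix().round(3)[:,0],s['contact_force'])"
```

```text
clock: 4.28
position: [0.5179, 0.3325, 0.1298]
orientation: [0.706, -0.031, 0.031, -0.706]
contact_force: [-0.5, -0.7, -0.0]
finger_gap: 1.001
wrist board_center 0.69 [0.518 0.337 0.023] [320. 181.]
0.96 [405.1 213.3] [75.7 62.4] 37.9 (198, 266, 63, 89)
0.84 [519.  332.5] [ 97.3 112.7] 82.7 (255, 122, 134, 114)
0.83 [563.2 451.7] [34.4 87. ] 85.0 (308, 0, 116, 50)
[0.51875738 0.33393861 0.13170577] [ 0.996 -0.086  0.004] [ 0.16059857 -0.68134883  0.55198092]
```

View pics/w2.png

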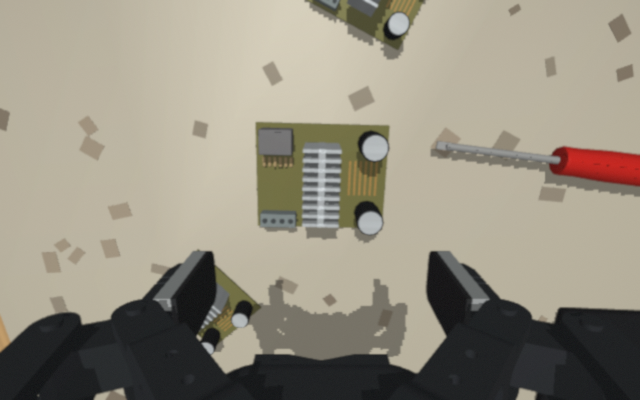

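View 4: the big board is centred between the open fingers, with its heat sink at about (322,185) and well aligned. The nearby small board at (230,300) is outside the fingers' path. Descending and gripping.

```bash
python3 -m handwheel '[{"fingers":100,"linear":[0,0.2,-4],"turn":0},{"fingers":100,"linear":[0,0.2,-8],"turn":0},{"fingers":100,"linear":[0,0.2,-10.5],"turn":0},{"fingers":100,"linear":[0,0.2,-11.5],"turn":0},{"fingers":100,"linear":[0,0.2,-12.2],"turn":0},{"fingers":100,"linear":[0,0.2,-12.2],"turn":0},{"fingers":25,"linear":[0,0.2,-12.2],"turn":0},{"fingers":0,"linear":[0,0.2,-12.2],"turn":0}]'
python3 -m handwheel '[{"fingers":0,"linear":[0,0,0],"turn":0},{"fingers":0,"linear":[0,0,0],"turn":0},{"fingers":0,"linear":[0,0,0],"turn":0},{"fingers":0,"linear":[0,0,0],"turn":0},{"fingers":0,"linear":[0,0,0],"turn":0},{"fingers":0,"linear":[0,0,0],"turn":0}]'
```

```text
clock: 5.1
position: [0.5185, 0.3368, 0.0093]
orientation: [-0.706, 0.029, -0.031, 0.707]
contact_force: [0.6, 1.1, -0.0]
finger_gap: 0.745
clock: 5.6
position: [0.5177, 0.3365, 0.0087]
orientation: [-0.706, 0.029, -0.031, 0.707]
contact_force: [-0.6, -0.4, 5.9]
finger_gap: 0.305
```

```bash
python3 -m handwheel '[{"fingers":0,"linear":[0,0,1],"turn":0},{"fingers":0,"linear":[0,0,3],"turn":0},{"fingers":0,"linear":[0,0,6],"turn":0},{"fingers":0,"linear":[0,0,9],"turn":0},{"fingers":0,"linear":[0,0,12],"turn":0},{"fingers":0,"linear":[0,0,15],"turn":0},{"fingers":0,"linear":[0,0,16],"turn":0},{"fingers":0,"linear":[0,0,16],"turn":0}]'
python3 - <<'E'
from h import *
a=snapshot("wrist"); tips("wrist",["board_center"])
snapshot("top");tips("top",["holder","seat","stop_collar","jaw_face","wheel_hub","crank_grip"])
snapshot("side");tips("side",["holder","seat","stop_collar","jaw_face","wheel_hub","crank_grip","board_center"])
print(readout.read_state()["contact_force"],readout.read_state()["position"])
E
```

```text
clock: 6.27
position: [0.5186, 0.3369, 0.1705]
orientation: [-0.705, 0.028, -0.032, 0.708]
contact_force: [0.6, -0.1, -2.5]
finger_gap: 0.304
wrist board_center 0.79 [0.395 0.223 0.016] [212. 292.]
wrist board_center 0.6 [0.515 0.334 0.178] [320. 247.]
top holder 0.72 [0.556 0.019 0.001] [322. 207.]
top seat 0.56 [0.555 0.047 0.075] [312. 204.]
top stop_collar 0.62 [ 0.623 -0.007  0.081] [334. 178.]
top jaw_face 0.74 [ 0.548 -0.008  0.068] [333. 207.]
top wheel_hub 0.87 [ 0.537 -0.103  0.086] [371. 212.]
top crank_grip 0.77 [ 0.509 -0.156  0.113] [393. 223.]
top crank_grip 0.71 [ 0.386 -0.369 -0.002] [461. 271.]
side holder 0.73 [0.55  0.02  0.001] [334. 227.]
side seat 0.73 [0.555 0.046 0.068] [329. 215.]
side stop_collar 0.92 [ 0.627 -0.011  0.081] [315. 196.]
side jaw_face 0.58 [ 0.547 -0.012  0.076] [339. 203.]
side wheel_hub 0.71 [ 0.537 -0.107  0.087] [353. 185.]
side crank_grip 0.54 [ 0.51  -0.16   0.111] [366. 173.]
side board_center 0.93 [0.517 0.334 0.183] [294. 252.]
side board_center 0.93 [0.4   0.22  0.021] [357. 282.]
side board_center 0.63 [0.565 0.477 0.02 ] [250. 338.]
[-0.09172571  0.40335894 -2.18335819] [0.51678705 0.33607626 0.16727087]
```

```bash
python3 -m handwheel '[{"fingers":0,"linear":[0.3,-2,0],"turn":-0.01},{"fingers":0,"linear":[0.8,-6,0],"turn":-0.02},{"fingers":0,"linear":[1.3,-10,0],"turn":-0.03},{"fingers":0,"linear":[1.8,-14,0],"turn":-0.04},{"fingers":0,"linear":[2.4,-18,0],"turn":-0.04},{"fingers":0,"linear":[3,-22,0],"turn":-0.04},{"fingers":0,"linear":[3.4,-26,0],"turn":-0.04},{"fingers":0,"linear":[3.6,-28.5,0],"turn":-0.04}]'
python3 -m handwheel '[{"fingers":0,"linear":[0.1,-0.8,-0.5],"turn":0},{"fingers":0,"linear":[0.1,-0.8,-1.5],"turn":0},{"fingers":0,"linear":[0.1,-0.8,-2],"turn":0},{"fingers":0,"linear":[0.1,-0.8,-2],"turn":0},{"fingers":0,"linear":[0.1,-0.8,-2],"turn":0}]'
python3 - <<'E'
from h import *
a=snapshot("wrist"); s=readout.read_state();print(s["position"],s["orientation"],s["contact_force"])
tips("wrist",["board_center","seat","stop_collar","jaw_face","wheel_hub","crank_grip"]);save("w3",a)
b=snapshot("top");tips("top",["board_center","stop_collar","jaw_face","wheel_hub"]);
c=snapshot("side");tips("side",["board_center","stop_collar","jaw_face","wheel_hub"])
z=lambda im,x,y:cv2.resize(im[y:y+150,x:x+200],(600,450),interpolation=cv2.INTER_CUBIC)
save("ts3",np.hstack([z(b,240,130),z(c,230,120)]),0.66)
E
```

```text
clock: 7.78
position: [0.5537, 0.0472, 0.1676]
orientation: [0.706, -0.044, 0.046, -0.705]
contact_force: [0.6, 0.7, -2.0]
finger_gap: 0.306
clock: 8.2
position: [0.5528, 0.0448, 0.1464]
orientation: [-0.706, 0.044, -0.043, 0.706]
contact_force: [0.0, 0.5, -2.1]
finger_gap: 0.305
[0.55331205 0.04471749 0.1467955 ] [-0.70563894  0.04375292 -0.04304252  0.70590843] [ 0.72437859  0.00339716 -2.07154695]
wrist stop_collar 0.64 [ 0.629 -0.01   0.085] [435. 260.]
top board_center 0.93 [0.395 0.224 0.013] [246. 264.]
top board_center 0.88 [0.564 0.479 0.016] [157. 199.]
top board_center 0.72 [0.557 0.04  0.165] [315. 199.]
top stop_collar 0.26 [ 0.506 -0.157  0.114] [394. 224.]
top jaw_face 0.5 [ 0.549 -0.009  0.068] [334. 207.]
top wheel_hub 0.92 [ 0.538 -0.104  0.088] [371. 211.]
side board_center 0.98 [0.567 0.478 0.019] [249. 338.]
side board_center 0.92 [0.402 0.221 0.018] [356. 283.]
side board_center 0.64 [0.557 0.037 0.167] [330. 186.]
side board_center 0.49 [ 0.627 -0.011  0.083] [315. 195.]
side stop_collar 0.62 [ 0.629 -0.011  0.081] [315. 196.]
side jaw_face 0.74 [ 0.545 -0.013  0.074] [339. 203.]
side wheel_hub 0.81 [ 0.536 -0.107  0.086] [353. 186.]
side wheel_hub 0.46 [0.555 0.047 0.069] [329. 215.]
```

View pics/w3.png

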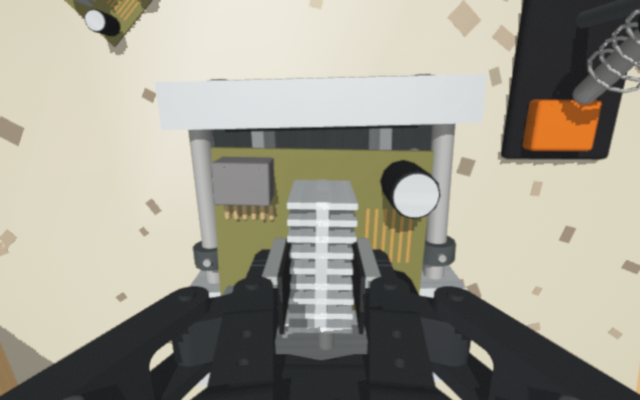

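View pics/ts3.png

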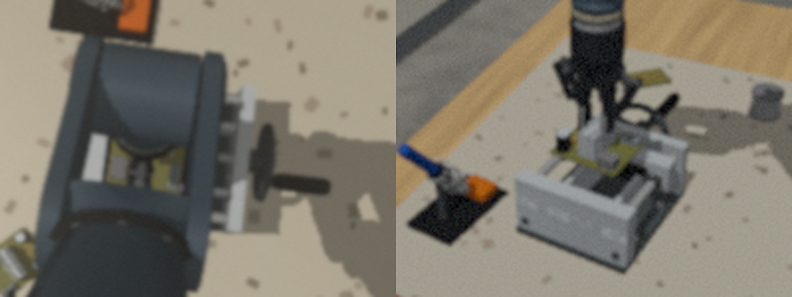

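Views 5 and 6: the board hangs above the rails between the jaws, with its far edge at about (213,148) to (435,152). The fixed jaw's inner edge runs from about (165,128) to (483,122). The two are tilted about 2° to each other, so I'll measure it.

```bash
python3 - <<'E'
from h import *
P=camera_params("wrist");K=np.array(P["intrinsics"]);D=np.array(P["dist_coeffs"]);T=np.array(P["world_from_camera"])
im=cv2.imread("pics/w3.png").astype(float)
def plane(pts,z):
    n=cv2.undistortPoints(np.array(pts,float).reshape(-1,1,2),K,D).reshape(-1,2)
    r=np.c_[n,np.ones(len(n))]@T[:3,:3].T
    return (T[:3,3]+r*((z-T[2,3])/r[:,2])[:,None])[:,:2]
g=cv2.GaussianBlur(im,(3,3),0)
def edge(xs,y0,y1,ch,sign):   # strongest vertical gradient
    out=[]
    for x in xs:
        d=sign*np.diff(ch[y0:y1,x]); out.append((x,y0+np.argmax(d)+.5))
    return np.array(out)
gray=g.mean(2); yel=g[:,:,2]-g[:,:,0]
for nm,xs,y0,y1,ch,s,z in(("jaw_out",range(185,470,5),65,95,gray,1,.104),("jaw_in",range(225,420,5),110,140,gray,-1,.104),("board",range(225,380,5),138,160,yel,1,.141)):
    e=edge(xs,y0,y1,ch,s); q=plane(e,z)
    p=np.polyfit(q[:,0],q[:,1],1); r=q[:,1]-np.polyval(p,q[:,0]); k=abs(r-np.median(r))<.002
    p=np.polyfit(q[k,0],q[k,1],1); print(nm,k.sum(),len(k),"yaw",np.arctan(p[0]).round(4),"y at x=.56:",np.polyval(p,.56).round(4))
# jaw ends (x) along row, board sides
def ends(row,lo,hi,ch,s): return (lo+np.argmax(s*np.diff(ch[row,lo:hi]))+.5,row)
print("jaw ends",plane([ends(105,140,180,gray,1),ends(105,465,505,gray,-1)],.104).round(4).tolist())
print("board sides",plane([ends(r,200,225,yel,1) for r in(155,)]+[ends(r,422,445,yel,-1) for r in(160,)],.141).round(4).tolist(), [ends(155,200,225,yel,1),ends(160,422,445,yel,-1)])
E
```

```text
jaw_out 53 57 yaw -0.0992 y at x=.56: 0.121
jaw_in 39 39 yaw -0.1016 y at x=.56: 0.0939
board 31 31 yaw -0.1427 y at x=.56: 0.086
jaw ends [[0.4646, 0.1182], [0.6665, 0.0928]]
board sides [[0.5041, 0.0898], [0.6136, 0.0735]] [(np.float64(210.5), 155), (np.float64(432.5), 160)]
```

```bash
python3 - <<'E'
from h import *
P=camera_params("wrist");K=np.array(P["intrinsics"]);D=np.array(P["dist_coeffs"]);T=np.array(P["world_from_camera"])
im=cv2.imread("pics/w3.png").astype(float)
def plane(pts,z):
    n=cv2.undistortPoints(np.array(pts,float).reshape(-1,1,2),K,D).reshape(-1,2)
    r=np.c_[n,np.ones(len(n))]@T[:3,:3].T
    return (T[:3,3]+r*((z-T[2,3])/r[:,2])[:,None])[:,:2]
g=cv2.GaussianBlur(im,(3,3),0).mean(2)
print(g[105,140:176].round().astype(int).tolist()); print(g[105,470:505].round().astype(int).tolist())
print(g[170,180:215].round().astype(int).tolist()); print(g[170,425:465].round().astype(int).tolist())
print("rods/collars",plane([(203,170),(443,170),(207,257),(438,250)],.085).round(4).tolist())
print("jaw ends",plane([(160,105),(485,100)],.104).round(4).tolist(),K[0,0],T[:3,3])
E
```

```text
[221, 221, 221, 221, 221, 222, 222, 222, 222, 222, 222, 222, 223, 223, 223, 224, 223, 222, 221, 221, 220, 220, 220, 220, 220, 220, 220, 221, 221, 221, 221, 221, 221, 221, 221, 221]
[218, 218, 218, 218, 218, 218, 218, 218, 218, 218, 218, 218, 218, 217, 216, 215, 214, 214, 214, 214, 214, 214, 214, 214, 214, 214, 214, 213, 213, 213, 213, 213, 213, 212, 207]
[222, 222, 222, 222, 223, 223, 222, 223, 223, 223, 222, 217, 203, 184, 173, 173, 178, 182, 185, 186, 187, 185, 182, 179, 174, 169, 164, 158, 151, 143, 136, 131, 133, 138, 142]
[83, 98, 107, 113, 116, 118, 124, 133, 144, 153, 160, 166, 172, 177, 181, 184, 186, 186, 186, 184, 181, 178, 174, 168, 161, 160, 172, 193, 208, 211, 205, 187, 164, 150, 146, 146, 146, 146, 146, 146]
rods/collars [[0.4785, 0.0739], [0.6366, 0.054], [0.4679, 0.0117], [0.6312, -0.0034]]
jaw ends [[0.4689, 0.1176], [0.6559, 0.097]] 353.80166872618486 [0.56223358 0.11070237 0.31600583]
```

```bash
python3 -m handwheel '[{"fingers":0,"linear":[0.05,0,-0.5],"turn":0.03},{"fingers":0,"linear":[0.05,0,-2],"turn":0.04},{"fingers":0,"linear":[0.05,0,-4],"turn":0.04},{"fingers":0,"linear":[0.05,0,-5.3],"turn":0.04},{"fingers":0,"linear":[0.05,0,-6],"turn":0.04},{"fingers":0,"linear":[0.05,0,-6.4],"turn":0.04},{"fingers":0,"linear":[0.05,0,-6.6],"turn":0.04},{"fingers":0,"linear":[0.05,0,-6.6],"turn":0.04}]'
python3 -m handwheel '[{"fingers":0,"linear":[0,0,-0.1],"turn":0},{"fingers":0,"linear":[0,0,-0.2],"turn":0},{"fingers":0,"linear":[0,0,-0.2],"turn":0}]'
```

```text
clock: 9.72
position: [0.5546, 0.043, 0.0813]
orientation: [0.706, -0.03, 0.03, -0.706]
contact_force: [-0.3, 0.2, -2.3]
finger_gap: 0.308
clock: 9.97
position: [0.5546, 0.043, 0.0797]
orientation: [0.707, -0.03, 0.03, -0.706]
contact_force: [0.1, 0.2, -2.4]
finger_gap: 0.303
```

```bash
python3 -m handwheel '[{"fingers":0,"linear":[0,0,-0.1],"turn":0},{"fingers":0,"linear":[0,0,-0.1],"turn":0}]'
python3 -m handwheel '[{"fingers":0,"linear":[0,0,-0.1],"turn":0},{"fingers":0,"linear":[0,0,-0.1],"turn":0}]'
```

```text
clock: 10.13
position: [0.5546, 0.0431, 0.0787]
orientation: [0.706, -0.03, 0.03, -0.706]
contact_force: [-0.1, 0.1, -0.1]
finger_gap: 0.307
clock: 10.3
position: [0.5546, 0.0431, 0.0787]
orientation: [0.707, -0.03, 0.03, -0.706]
contact_force: [-1.0, -0.0, 6.8]
finger_gap: 0.306
```

```bash
python3 -m handwheel '[{"fingers":30,"linear":[0,0,0.1],"turn":0},{"fingers":45,"linear":[0,0,0.1],"turn":0},{"fingers":60,"linear":[0,0,0.1],"turn":0},{"fingers":80,"linear":[0,0,0.1],"turn":0},{"fingers":80,"linear":[0,0,0.1],"turn":0},{"fingers":80,"linear":[0,0,0.1],"turn":0}]'
python3 -m handwheel '[{"fingers":80,"linear":[0,0,2],"turn":0},{"fingers":80,"linear":[0,0,5],"turn":0},{"fingers":80,"linear":[0,0,9],"turn":0},{"fingers":80,"linear":[0,0,13],"turn":0},{"fingers":80,"linear":[0,0,16],"turn":0},{"fingers":80,"linear":[0,0,16],"turn":0}]'
python3 - <<'E'
from h import *
a=snapshot("wrist"); tips("wrist",["board_center","seat","stop_collar","jaw_face","wheel_hub","crank_grip"])
save("w4",a)
E
```

```text
clock: 10.8
position: [0.5543, 0.0431, 0.0781]
orientation: [-0.706, 0.03, -0.03, 0.706]
contact_force: [-0.7, 0.1, -0.4]
finger_gap: 0.798
clock: 11.3
position: [0.5588, 0.0427, 0.2453]
orientation: [0.707, -0.025, 0.035, -0.706]
contact_force: [1.1, 0.1, 0.4]
finger_gap: 0.802
wrist board_center 0.82 [0.549 0.041 0.085] [314. 175.]
wrist board_center 0.62 [ 0.545 -0.009  0.064] [315. 219.]
wrist stop_collar 0.67 [ 0.622 -0.006  0.076] [396. 214.]
wrist jaw_face 0.65 [ 0.545 -0.008  0.064] [319. 219.]
wrist jaw_face 0.41 [ 0.754  0.119 -0.011] [496.  74.]
wrist wheel_hub 0.77 [ 0.529 -0.109  0.079] [311. 315.]
```

View pics/w4.png

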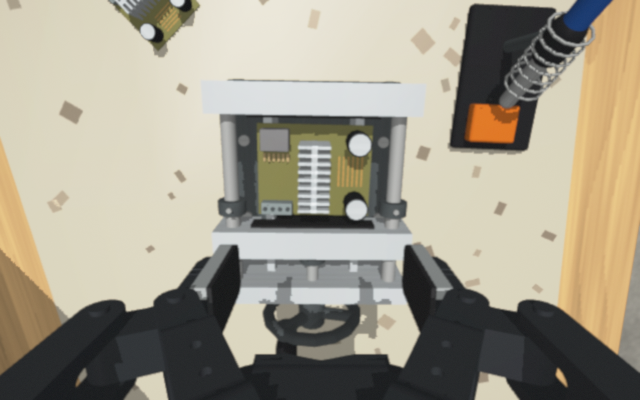

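View 7: the board lies on the rails between the jaws, mid pixel about (315,170) against the rods' mid of 314, and is square. The wheel rim is at about (312,315). Next I'll go above the handle and look.

```bash
python3 -m handwheel '[{"fingers":100,"linear":[-0.6,-3,0],"turn":-0.02},{"fingers":100,"linear":[-1.3,-7,0],"turn":-0.02},{"fingers":100,"linear":[-2,-11,0],"turn":-0.02},{"fingers":100,"linear":[-2.8,-15,0],"turn":-0.02},{"fingers":100,"linear":[-3.6,-19,0],"turn":-0.02},{"fingers":100,"linear":[-4.5,-22.5,0],"turn":-0.02},{"fingers":100,"linear":[-4.5,-22.5,0],"turn":-0.02},{"fingers":100,"linear":[-4.5,-22.5,0],"turn":-0.02}]'
python3 - <<'E'
from h import *
snapshot("wrist");a=snapshot("wrist"); tips("wrist",["crank_grip","wheel_hub","jaw_face","stop_collar","seat","board_center"])
save("w5",a)
s=readout.read_state();print(s["position"],s["orientation"])
for d in regions_of("wrist","crank_grip"): 
    ys,xs=np.nonzero(d["pixels"]);print(d["p"],len(xs),xs.min(),xs.max(),ys.min(),ys.max())
E
```

```text
clock: 12.32
position: [0.5083, -0.1836, 0.2369]
orientation: [-0.706, 0.039, -0.038, 0.707]
contact_force: [0.1, 0.0, 0.3]
finger_gap: 1.005
wrist crank_grip 0.74 [ 0.541 -0.109  0.085] [349.  89.]
wrist crank_grip 0.62 [ 0.509 -0.152  0.119] [317. 148.]
wrist wheel_hub 0.68 [ 0.538 -0.11   0.086] [346.  92.]
[ 0.50950294 -0.18072698  0.23817524] [-0.70611511  0.03646358 -0.03636231  0.70622209]
0.73 2349 303 331 98 190
```

View pics/w5.png

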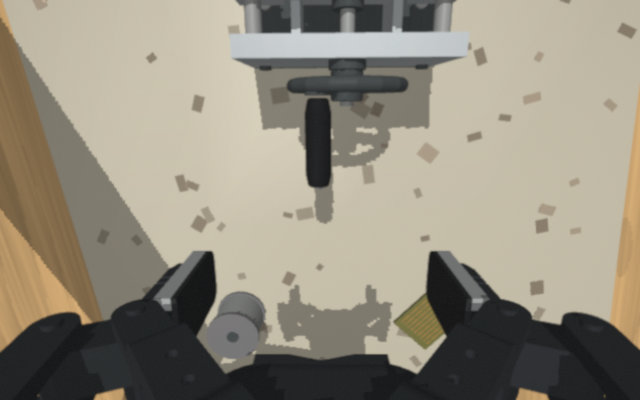

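```bash
python3 - <<'E'
from h import *
P=camera_params("wrist");K=np.array(P["intrinsics"]);D=np.array(P["dist_coeffs"]);T=np.array(P["world_from_camera"])
def plane(pts,z):
    n=cv2.undistortPoints(np.array(pts,float).reshape(-1,1,2),K,D).reshape(-1,2)
    r=np.c_[n,np.ones(len(n))]@T[:3,:3].T
    return (T[:3,3]+r*((z-T[2,3])/r[:,2])[:,None])[:,:2].round(4).tolist()
d=regions_of("wrist","crank_grip")[0]["pixels"]
pts=[(np.nonzero(d[r])[0].mean(),r) for r in(105,125,145,165,180)]
print(pts); print("axis z.115",plane(pts,.115)); print("end",plane([(318.5,188)],.115))
print("width",plane([(np.nonzero(d[145])[0].min()-.5,145),(np.nonzero(d[145])[0].max()+.5,145)],.115))
print("wheel rim l,r",plane([(288,86),(408,86)],.085),"plate",plane([(231,55),(468,50)],.104))
E
```

```text
[(np.float64(316.5), 105), (np.float64(318.0), 125), (np.float64(317.5), 145), (np.float64(317.5), 165), (np.float64(318.0), 180)]
axis z.115 [[0.5121, -0.1191], [0.5117, -0.1349], [0.5095, -0.151], [0.5078, -0.1676], [0.5068, -0.1804]]
end [[0.5065, -0.1874]]
width [[0.4989, -0.1499], [0.5202, -0.1521]]
wheel rim l,r [[0.4887, -0.1013], [0.5925, -0.1121]] plate [[0.448, -0.0738], [0.6365, -0.0897]]
```

View 8: the handle (303–331, 98–190) lies midway between the fingers, parallel to them, and the wheel centre is at about (348,86). The measured wheel axis at the grip is about (0.535, -0.16), with the handle 26 mm towards -x and 27 mm up, so a ≈ -0.76 (mod 2π). Gripping the handle.

```bash
python3 -m handwheel '[{"fingers":100,"linear":[-0.1,1.8,-3],"turn":0},{"fingers":100,"linear":[-0.1,1.8,-7],"turn":0},{"fingers":100,"linear":[-0.1,1.8,-11],"turn":0},{"fingers":100,"linear":[-0.1,1.8,-13.5],"turn":0},{"fingers":100,"linear":[-0.1,1.8,-14.6],"turn":0},{"fingers":100,"linear":[-0.1,1.8,-14.6],"turn":0},{"fingers":20,"linear":[-0.1,1.8,-14.6],"turn":0},{"fingers":0,"linear":[-0.1,1.8,-14.6],"turn":0}]'
python3 -m handwheel '[{"fingers":0,"linear":[0,0,0],"turn":0},{"fingers":0,"linear":[0,0,0],"turn":0},{"fingers":0,"linear":[0,0,0],"turn":0},{"fingers":0,"linear":[0,0,0],"turn":0},{"fingers":0,"linear":[0,0,0],"turn":0},{"fingers":0,"linear":[0,0,0],"turn":0},{"fingers":0,"linear":[0,0,0],"turn":0}]'
```

```text
clock: 13.48
position: [0.5093, -0.1643, 0.0932]
orientation: [0.707, -0.036, 0.038, -0.706]
contact_force: [-0.2, -0.5, 0.4]
finger_gap: 0.752
clock: 14.07
position: [0.5073, -0.164, 0.0929]
orientation: [0.706, -0.037, 0.036, -0.706]
contact_force: [-4.1, -1.2, 5.7]
finger_gap: 0.161
```

```bash
python3 - <<'E'
from h import *
a=snapshot("wrist");c=snapshot("side")
tips("wrist",["crank_grip"]);tips("side",["crank_grip","wheel_hub","jaw_face"])
z=lambda im,x,y,w,h:cv2.resize(im[y:y+h,x:x+w],(400,400),interpolation=cv2.INTER_CUBIC)
save("g6",np.hstack([z(a,200,100,280,280),z(c,310,110,110,110)]))
s=readout.read_state();print(s["finger_gap"],s["contact_force"],s["position"])
E
```

```text
wrist crank_grip 0.62 [ 0.508 -0.157  0.113] [322. 238.]
side crank_grip 0.5 [ 0.51  -0.158  0.113] [366. 173.]
side crank_grip 0.46 [0.556 0.05  0.069] [328. 215.]
side wheel_hub 0.68 [ 0.533 -0.103  0.084] [353. 187.]
side jaw_face 0.59 [ 0.545 -0.011  0.076] [339. 203.]
0.16037255540651332 [-3.70829151 -0.55555965  6.9497128 ] [ 0.50735168 -0.16404064  0.09295607]
```

View pics/g6.png

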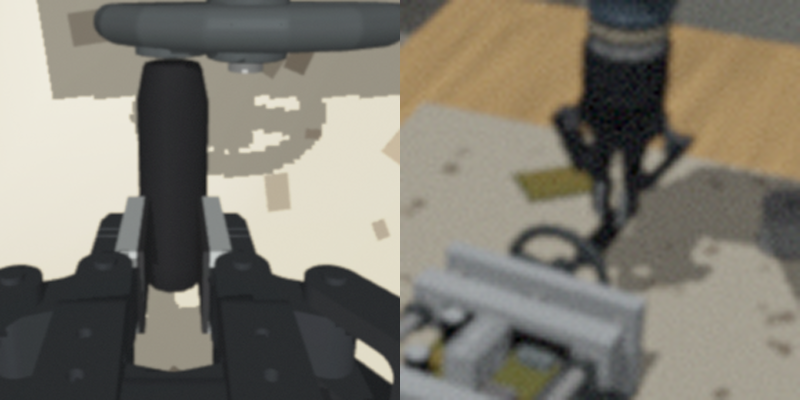

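View 9: the handle sits between the pads, left half about (140–205, 60–290), and the side view shows the fingers on it by the wheel. I'll work out the winding rows now.

```bash
python3 -c "
import numpy as np
a0=-.76
for k in range(1,9):
    a=a0+k*np.pi/8; X=3.8*(np.sin(a)-np.sin(a0)); print(k,round(.995*X,2),round(-.104*X,2),round(3.8*(np.cos(a)-np.cos(a0)),2))"
```

```text
1 1.25 -0.13 0.79
2 2.7 -0.28 1.04
3 4.14 -0.43 0.72
4 5.35 -0.56 -0.14
5 6.13 -0.64 -1.39
6 6.38 -0.67 -2.85
7 6.06 -0.63 -4.3
8 5.21 -0.54 -5.51
```

```bash
python3 -m handwheel '[{"fingers":0,"linear":[1.25,-0.13,0.79],"turn":0},{"fingers":0,"linear":[2.7,-0.28,1.04],"turn":0},{"fingers":0,"linear":[4.14,-0.43,0.72],"turn":0},{"fingers":0,"linear":[5.35,-0.56,-0.14],"turn":0}]'
python3 -c "
from h import *
snapshot('side');tips('side',['crank_grip'])
print(readout.read_state()['torque'])"
```

```text
clock: 14.7
position: [0.5644, -0.1705, 0.0925]
orientation: [0.707, -0.035, 0.039, -0.705]
contact_force: [0.8, -0.4, -0.2]
finger_gap: -0.003
side crank_grip 0.58 [ 0.511 -0.159  0.113] [366. 172.]
[-0.00754824  0.01881242  0.00489302]
```

The fingers shut to zero and the handle is still at (0.511,-0.159,0.113), so they pinched only its upper side and slipped off. I'll re-grip about 14 mm lower and check the gap, which should be around 0.23 for 22 mm.

```bash
python3 -m handwheel '[{"fingers":20,"linear":[0,0,3],"turn":0},{"fingers":100,"linear":[0,0,7],"turn":0},{"fingers":100,"linear":[0,0,8],"turn":0},{"fingers":100,"linear":[-2.5,0.3,8],"turn":0},{"fingers":100,"linear":[-5.3,0.6,8],"turn":0},{"fingers":100,"linear":[-5.3,0.6,8],"turn":0},{"fingers":100,"linear":[-5.3,0.6,5],"turn":0},{"fingers":100,"linear":[-5.3,0.6,2],"turn":0}]'
python3 -m handwheel '[{"fingers":100,"linear":[0,0,-2],"turn":0},{"fingers":100,"linear":[0,0,-3.4],"turn":0},{"fingers":100,"linear":[0,0,-3.4],"turn":0},{"fingers":20,"linear":[0,0,-3.4],"turn":0},{"fingers":0,"linear":[0,0,-3.4],"turn":0},{"fingers":0,"linear":[0,0,-3.4],"turn":0},{"fingers":0,"linear":[0,0,-3.4],"turn":0},{"fingers":0,"linear":[0,0,-3.4],"turn":0}]'
python3 -m handwheel '[{"fingers":0,"linear":[0,0,0],"turn":0},{"fingers":0,"linear":[0,0,0],"turn":0},{"fingers":0,"linear":[0,0,0],"turn":0}]'
```

```text
clock: 15.47
position: [0.5097, -0.1643, 0.1124]
orientation: [0.707, -0.035, 0.039, -0.705]
contact_force: [1.2, -0.5, -0.1]
finger_gap: 1.002
clock: 16.13
position: [0.509, -0.1637, 0.0778]
orientation: [0.706, -0.037, 0.037, -0.706]
contact_force: [-8.0, -1.0, 1.2]
finger_gap: 0.3
clock: 16.38
position: [0.508, -0.1636, 0.0775]
orientation: [0.706, -0.037, 0.036, -0.706]
contact_force: [-3.6, -1.2, 6.3]
finger_gap: 0.235
```

Gap is 0.235, a proper full-diameter grip. First quarter turn:

```bash
python3 -m handwheel '[{"fingers":0,"linear":[1.25,-0.13,0.79],"turn":0},{"fingers":0,"linear":[2.7,-0.28,1.04],"turn":0},{"fingers":0,"linear":[4.14,-0.43,0.72],"turn":0},{"fingers":0,"linear":[5.35,-0.56,-0.14],"turn":0}]'
python3 -m handwheel '[{"fingers":0,"linear":[0,0,0],"turn":0}]'
python3 -c "
from h import *
snapshot('side');tips('side',['crank_grip'])
print(readout.read_state()['torque'],readout.read_state()['position'])"
```

```text
clock: 16.72
position: [0.5602, -0.1687, 0.075]
orientation: [-0.706, 0.039, -0.035, 0.706]
contact_force: [-9.3, -2.9, -4.6]
finger_gap: 0.226
clock: 16.8
position: [0.5616, -0.1689, 0.0733]
orientation: [-0.706, 0.038, -0.035, 0.706]
contact_force: [-2.5, -0.8, -5.2]
finger_gap: 0.231
side crank_grip 0.4 [ 0.564 -0.162  0.11 ] [351. 169.]
[-0.3417453   0.48689827  0.17793189] [ 0.56084362 -0.16879556  0.07418738]
```

```bash
python3 -c "
import numpy as np
a0=-.76+np.pi/2
for k in range(1,9):
    a=a0+k*np.pi/8; X=3.8*(np.sin(a)-np.sin(a0)); print(k,round(.995*X,2),round(-.104*X,2),round(3.8*(np.cos(a)-np.cos(a0)),2))"
```

```text
1 0.79 -0.08 -1.25
2 1.04 -0.11 -2.71
3 0.71 -0.07 -4.16
4 -0.14 0.01 -5.37
5 -1.38 0.14 -6.16
6 -2.84 0.3 -6.42
7 -4.28 0.45 -6.09
8 -5.48 0.57 -5.24
```

```bash
python3 -m handwheel '[{"fingers":0,"linear":[0.79,-0.08,-1.25],"turn":0},{"fingers":0,"linear":[1.04,-0.11,-2.71],"turn":0},{"fingers":0,"linear":[0.71,-0.07,-4.16],"turn":0},{"fingers":0,"linear":[-0.14,0.01,-5.37],"turn":0},{"fingers":0,"linear":[-1.38,0.14,-6.16],"turn":0},{"fingers":0,"linear":[-2.84,0.3,-6.42],"turn":0},{"fingers":0,"linear":[-4.28,0.45,-6.09],"turn":0},{"fingers":0,"linear":[-5.48,0.57,-5.24],"turn":0}]'
```

```text
clock: 17.57
position: [0.5061, -0.1633, 0.0218]
orientation: [-0.706, 0.037, -0.037, 0.706]
contact_force: [0.1, -2.2, -3.4]
finger_gap: 0.232
```

```bash
python3 -m handwheel '[{"fingers":0,"linear":[-0.79,0.08,1.25],"turn":0},{"fingers":0,"linear":[-1.04,0.11,2.71],"turn":0},{"fingers":0,"linear":[-0.71,0.07,4.16],"turn":0},{"fingers":0,"linear":[0.14,-0.01,5.37],"turn":0},{"fingers":0,"linear":[1.38,-0.14,6.16],"turn":0},{"fingers":0,"linear":[2.84,-0.3,6.42],"turn":0},{"fingers":0,"linear":[4.28,-0.45,6.09],"turn":0},{"fingers":0,"linear":[5.48,-0.57,5.24],"turn":0}]'
python3 -c "
from h import *
snapshot('side');tips('side',['crank_grip','jaw_face'])"
```

```text
clock: 18.23
position: [0.5598, -0.1686, 0.0755]
orientation: [-0.706, 0.039, -0.035, 0.706]
contact_force: [-10.4, -3.1, -4.3]
finger_gap: 0.232
side crank_grip 0.67 [ 0.382 -0.375 -0.003] [415. 178.]
side crank_grip 0.56 [ 0.564 -0.162  0.11 ] [351. 169.]
side jaw_face 0.9 [ 0.55  -0.003  0.076] [337. 204.]
side jaw_face 0.58 [ 0.711  0.335 -0.001] [234. 281.]
```

```bash
python3 -m handwheel '[{"fingers":0,"linear":[0.79,-0.08,-1.25],"turn":0},{"fingers":0,"linear":[1.04,-0.11,-2.71],"turn":0},{"fingers":0,"linear":[0.71,-0.07,-4.16],"turn":0},{"fingers":0,"linear":[-0.14,0.01,-5.37],"turn":0},{"fingers":0,"linear":[-1.38,0.14,-6.16],"turn":0},{"fingers":0,"linear":[-2.84,0.3,-6.42],"turn":0},{"fingers":0,"linear":[-4.28,0.45,-6.09],"turn":0},{"fingers":0,"linear":[-5.48,0.57,-5.24],"turn":0}]'
python3 - <<'E'
from h import *
c=snapshot('side');tips('side',['crank_grip','jaw_face','stop_collar'])
cv2.imwrite('pics/s7.png',cv2.resize(c[150:250,260:400],(700,500),interpolation=cv2.INTER_CUBIC)[:,:,::-1])
E
```

```text
clock: 19.05
position: [0.506, -0.1633, 0.0219]
orientation: [-0.706, 0.037, -0.037, 0.706]
contact_force: [-0.1, -2.6, -5.3]
finger_gap: 0.232
side crank_grip 0.49 [ 0.51  -0.157  0.058] [365. 186.]
side jaw_face 0.61 [ 0.548 -0.002  0.074] [337. 205.]
side stop_collar 0.93 [ 0.625 -0.01   0.086] [316. 195.]
side stop_collar 0.16 [0.552 0.045 0.094] [330. 208.]
```

View pics/s7.png

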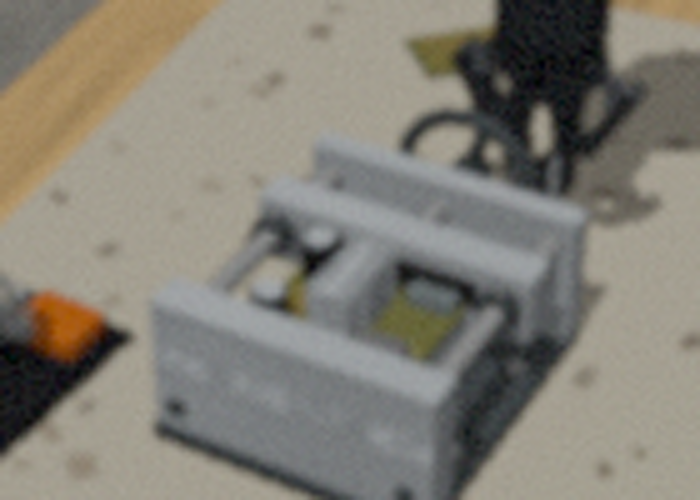

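View 10: the board is flat between the jaws and the moving jaw is very near the collar at (525,310). This fits a ≈ 22.8, so about 2.3 rad is left. I'll go slower now.

```bash
python3 -m handwheel '[{"fingers":0,"linear":[-0.79,0.08,1.25],"turn":0},{"fingers":0,"linear":[-1.04,0.11,2.71],"turn":0},{"fingers":0,"linear":[-0.71,0.07,4.16],"turn":0},{"fingers":0,"linear":[0.14,-0.01,5.37],"turn":0},{"fingers":0,"linear":[0.14,-0.01,5.37],"turn":0}]'
python3 -c "
import numpy as np
a0=-.76
for k in range(1,13):
    a=a0+k*.15; X=3.8*(np.sin(a)-np.sin(a0)); print(k,round(a+8*np.pi,2),round(.995*X,2),round(-.104*X,2),round(3.8*(np.cos(a)-np.cos(a0)),2))"
```

```text
clock: 19.67
position: [0.5116, -0.164, 0.0801]
orientation: [0.707, -0.035, 0.04, -0.706]
contact_force: [-3.7, 1.0, 4.6]
finger_gap: 0.231
1 24.52 0.44 -0.05 0.36
2 24.67 0.93 -0.1 0.65
3 24.82 1.45 -0.15 0.86
4 24.97 2.0 -0.21 1.0
5 25.12 2.57 -0.27 1.05
6 25.27 3.13 -0.33 1.01
7 25.42 3.69 -0.39 0.89
8 25.57 4.22 -0.44 0.68
9 25.72 4.71 -0.49 0.4
10 25.87 5.15 -0.54 0.05
11 26.02 5.54 -0.58 -0.36
12 26.17 5.87 -0.61 -0.83
```

```bash
python3 -m handwheel '[{"fingers":0,"linear":[0.44,-0.05,0.36],"turn":0},{"fingers":0,"linear":[0.93,-0.1,0.65],"turn":0},{"fingers":0,"linear":[1.45,-0.15,0.86],"turn":0},{"fingers":0,"linear":[2.0,-0.21,1.0],"turn":0},{"fingers":0,"linear":[2.3,-0.24,1.03],"turn":0},{"fingers":0,"linear":[2.3,-0.24,1.03],"turn":0}]'
python3 -m handwheel '[{"fingers":0,"linear":[0.3,-0.03,0],"turn":0},{"fingers":0,"linear":[0.3,-0.03,0],"turn":0}]'
python3 -m handwheel '[{"fingers":0,"linear":[0.3,-0.03,0],"turn":0},{"fingers":0,"linear":[0.3,-0.03,0],"turn":0}]'
```

```text
clock: 20.17
position: [0.5301, -0.1657, 0.0867]
orientation: [-0.706, 0.038, -0.035, 0.706]
contact_force: [-5.9, -1.6, 1.7]
finger_gap: 0.229
clock: 20.33
position: [0.5326, -0.166, 0.0867]
orientation: [-0.706, 0.039, -0.035, 0.706]
contact_force: [-6.1, -1.0, 2.7]
finger_gap: 0.232
clock: 20.5
position: [0.5326, -0.1659, 0.0866]
orientation: [-0.706, 0.04, -0.032, 0.707]
contact_force: [-12.0, -2.6, 7.0]
finger_gap: 0.236
```

```bash
python3 -m handwheel '[{"fingers":0,"linear":[0.4,-0.04,0],"turn":0},{"fingers":0,"linear":[0.4,-0.04,0],"turn":0}]'
python3 -m handwheel '[{"fingers":0,"linear":[0.4,-0.04,0],"turn":0},{"fingers":0,"linear":[0.4,-0.04,0],"turn":0}]'
python3 -c "
from h import *
for c in ('side','wrist'):
    a=snapshot(c);tips(c,['crank_grip','jaw_face','stop_collar','board_center','seat'])"
```

```text
clock: 20.67
position: [0.5325, -0.1658, 0.0865]
orientation: [-0.705, 0.043, -0.029, 0.707]
contact_force: [-19.8, -4.8, 11.6]
finger_gap: 0.232
clock: 20.83
position: [0.5324, -0.1658, 0.0863]
orientation: [-0.705, 0.045, -0.025, 0.707]
contact_force: [-27.6, -5.6, 16.2]
finger_gap: 0.234
side jaw_face 0.86 [0.55  0.003 0.076] [336. 205.]
side stop_collar 0.76 [ 0.626 -0.01   0.083] [316. 196.]
side board_center 0.93 [0.398 0.219 0.02 ] [358. 282.]
side board_center 0.87 [0.566 0.478 0.018] [249. 339.]
side board_center 0.78 [0.552 0.048 0.095] [330. 208.]
side seat 0.91 [0.557 0.047 0.068] [328. 215.]
wrist crank_grip 0.58 [ 0.537 -0.161  0.124] [328. 257.]
```

The force climbed to 28 N with no motion, and jaw_face reads y≈0.003, the expected stop position. I'll relax, let go and lift.

```bash
python3 -m handwheel '[{"fingers":0,"linear":[-0.7,0.07,0],"turn":0},{"fingers":20,"linear":[-1.1,0.11,0],"turn":0},{"fingers":50,"linear":[-1.1,0.11,0],"turn":0},{"fingers":100,"linear":[-1.1,0.11,0],"turn":0},{"fingers":100,"linear":[-1.1,0.11,0],"turn":0},{"fingers":100,"linear":[-1.1,0.11,0],"turn":0},{"fingers":100,"linear":[-1.1,0.11,0],"turn":0},{"fingers":100,"linear":[-1.1,0.11,0],"turn":0}]'
python3 -m handwheel '[{"fingers":100,"linear":[0,0,2],"turn":0},{"fingers":100,"linear":[0,0,5],"turn":0},{"fingers":100,"linear":[0,0,9],"turn":0},{"fingers":100,"linear":[0,3,13],"turn":0},{"fingers":100,"linear":[0,7,16],"turn":0},{"fingers":100,"linear":[0,11,17],"turn":0},{"fingers":100,"linear":[0,14,17],"turn":0},{"fingers":100,"linear":[0,14,17],"turn":0}]'
python3 - <<'E'
from h import *
snapshot("wrist");a=snapshot("wrist");tips("wrist",["board_center","jaw_face","stop_collar","crank_grip","wheel_hub","holder"]);save("w8",a)
s=snapshot("side");tips("side",["crank_grip","jaw_face","board_center","iron_stand","solder_reel","screwdriver","bare_board"])
E
```

```text
clock: 22.1
position: [0.5357, -0.1663, 0.0871]
orientation: [0.706, -0.037, 0.037, -0.706]
contact_force: [1.2, -0.2, -0.3]
finger_gap: 0.996
clock: 22.77
position: [0.535, -0.02, 0.2593]
orientation: [-0.705, 0.034, -0.036, 0.707]
contact_force: [-0.2, -1.4, 0.2]
finger_gap: 1.002
wrist board_center 0.76 [0.554 0.047 0.087] [334.  90.]
wrist jaw_face 0.71 [ 0.553 -0.001  0.071] [336. 139.]
wrist stop_collar 0.62 [ 0.628 -0.013  0.083] [416. 145.]
wrist crank_grip 0.57 [ 0.522 -0.162  0.122] [323. 312.]
wrist wheel_hub 0.67 [ 0.536 -0.115  0.086] [331. 251.]
side crank_grip 0.5 [ 0.527 -0.162  0.119] [362. 169.]
side jaw_face 0.97 [0.552 0.    0.078] [336. 204.]
side board_center 0.85 [0.395 0.224 0.021] [358. 284.]
side board_center 0.69 [0.557 0.048 0.093] [328. 209.]
side board_center 0.67 [ 0.635 -0.402  0.001] [355. 159.]
side board_center 0.57 [0.568 0.475 0.02 ] [249. 337.]
side board_center 0.49 [ 0.528 -0.161  0.123] [361. 168.]
side iron_stand 0.91 [ 0.767  0.11  -0.001] [260. 226.]
side iron_stand 0.63 [0.548 0.019 0.001] [334. 227.]
side solder_reel 0.68 [ 0.55  -0.002  0.075] [337. 205.]
side solder_reel 0.6 [ 0.529 -0.16   0.12 ] [361. 169.]
side solder_reel 0.56 [ 0.381 -0.374 -0.003] [415. 178.]
side screwdriver 0.67 [0.712 0.333 0.001] [234. 280.]
side bare_board 0.52 [ 0.631 -0.401  0.001] [356. 160.]
side bare_board 0.25 [ 0.527 -0.163  0.124] [362. 168.]
```

View pics/w8.png

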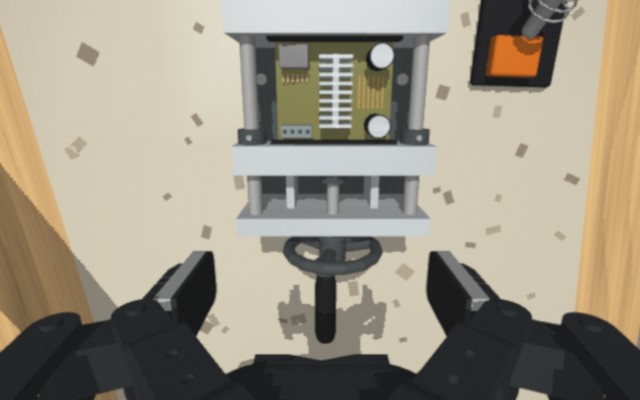

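View 11: the moving jaw is against both collars at (248,137) and (417,137). The board, (277–393, 38–143), is square between the jaws, and the bystanders are unmoved. The handle is about 0.3 rad short of the top, which matches the stated spring-back. Handing in.

```bash
python3 -c "
from h import *
print(readout.read_state()['clock']);print(ctrl.job_done())"
```

```text
23.5667
the job is handed in; nothing more can be done
None
```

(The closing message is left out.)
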